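# Put the valve stem tool away in the sliding-cover case

### The arm

A 7-joint arm with a two-finger parallel gripper is mounted at the origin on the work surface. World frame = base frame: x ahead of the robot, y to its left, z up, the work surface at z = 0. Lengths are in m, angles in rad, forces in N, time in s.
With the tool pointing down it reaches from about 0.4 to 0.875 m from the base axis. Payload 6.5 kg.
Tool frame: the origin (TCP) lies at the very end of the fingers, on their centre line; the grasp point (between the pads) lies 19 mm behind it; y points along the fingers, x is the direction in which the jaws open and shut, and the axes are right-handed (so a half turn about y gives the same grasp; the last joint's range is limited). The gripper opens to 85 mm and grips with 20 to 120 N. Pads are 22 mm wide; open, the fingers measure 114 mm over their backs; the gripper's body (76 mm by 85 mm) begins 54 mm behind the grasp point. The pads swing forward as they close: fully open they stand 13 mm farther back than shut.
Start: joints at [-1.345, 0.536, -0.004, 1.538, 0.003, 1.067, -0.071], TCP at [0.187, 0.623, 0.231] pointing down, gripper open.
Joint ranges: [-2.7, 2.7], [-0.37, 2.16], [-1.27, 1.26], [0.24, 2.4], [-1.31, 4.45], [0.19, 1.91], [-2.76, 2.76]. Speed limits (rad/s): [2.39, 2.39, 3.14, 3.14, 3.14, 3.14, 3.14].

### API

Orientations are given as a unit quaternion [w, x, y, z].
In Python, from bench import manip, cams gives the robot as it stands.
- The arm moves only by the tool step_arm, never from a script. Its argument "plan" is one flat list of numbers, 7 for each row, row after row: the shift along the tool's x, y, z in cm, then the turn, a rotation vector about the tool's x, y, z in units of 8 degrees (1.0 is 8 degrees), then the finger opening in cm, from 0 to 8.54. A call has 1 to 12 rows; each row shifts and turns the pose as measured when the row begins, along the tool's axes as they then stand; what a row does not reach is not made up. A row lasts 1/10 s, in which the tool goes at most 50 mm and 8.59 degrees, less where a joint would pass 70% of its speed; a pose out of reach is approached as far as the arm can. A call is refused whole if a number of a shift passes 5 or a number of a turn 1, either way. A call with a gripper value outside its range is refused whole. The fingers move at their own pace and stop on an object; "grip_force" is the grip in N (left out, the last holds). Time passes only in rows, so rows that do not move let the fingers close. It gives the time, the measured TCP pose, the force and the opening at its end, in the units of the state.
- manip.get_state(): the state, without advancing time (a new reading comes with each control period).
- cams.read_camera(name): name is "scene" or "top" or "wrist"; returns (picture, depth): 400x640x3 uint8, blue, green, red; 400x640 float32, m along the optical axis (not along the pixel's ray), 0 where there is no reading.
- cams.camera_model(name): a dict with "mtx" (3x3 intrinsics, pixels), "extrinsics" (4x4, takes a point from camera to world coordinates); the wrist camera has in their place "T_tool_cam" (4x4, takes a point from camera to tool coordinates, whose origin is the TCP and whose axes are the tool frame's). Camera axes: x right, y down, z forward; pixel columns grow to the right and rows downward; lengths in m; the calibration is good to about 2 mm. A picture is of the moment at which its call begins: read the wrist's pose just before it. camera_model takes no time and is no camera call.
- manip.job_done(): hands the job in, once; it reports no verdict.
The state is a dict: "time_s": time; "qpos": joint angles; "qd": joint speeds; "joint_torque": joint torques, N m; "eef_pos": TCP position; "eef_rot": TCP orientation; "ft_force": force on the tool from outside, world axes, zero at the start; "ft_torque": the same for the moment, N m; "finger_gap": opening from 0.0 (shut) to 1.0 (fully open).
Only numpy, scipy, OpenCV 4.12 (cv2) and the standard library are available. Lean on these libraries where they do the work, as an engineer would, in place of code of your own. Each camera call takes 0.05 s, during which the arm holds its last target.

### The job

Put the silver valve stem tool away in the wooden tool case: slide the case's cover right back, feed the tool in shaft first under the case's upper tray and lay it flat on the floor of the long compartment, with its handle in the open end and clear of the low rib, then slide the cover fully shut. Leave the other things on the shelf where they are.

Things in the scene. Friction and masses are not known exactly. Their poses are not given: they have to be found in the camera images.
- case: dark wooden tool case with a sliding half cover; stands firmly, does not shift. Outside 186 mm long (x), 112 wide (y); side walls 56 high, +x end wall 64; walls 6, floor 5 mm thick; inside 174 x 100. Origin: centre of its underside. Half at -x end (to the robot's right): fixed upper tray. Half at +x end, x = -18 to +87 mm: open on top when the cover is back.
- tray_edge (a point): middle of the lower front edge of the fixed upper tray, where the opening begins: case x = -18, 33 mm above the case's underside. Tray floor and front are 4 mm boards; it is 56 high. Under it a space 28 mm high and 44 wide (y = -22 to 22) runs back to the end wall's inner face at x = -87. The tool is longer than the 105 mm opening: it goes in slanted, shaft low and first, and is laid down as it goes in.
- long_bay (a point): floor centre of the long compartment (case x = -17 mm, 5 mm above the underside), 140 mm long: from the end wall under the tray at case x = -87 to the low cross rib at x = +53. The rib is 4 mm thick and 8 mm high above the floor; beyond it (x = 57 to 87) is a short bay with four rubber valve caps 11 mm high. Axes as the case.
- cover (a joint): travel of the sliding cover in m: 0 = fully shut against the +x end wall, 0.105 = fully back towards the case's -x end, lying over the upper tray (its tail then stands 33 mm past that end). Starts up to 20 mm open. Slides at 2.5 N plus 6 N per m/s; stays put. Cover 4.5 mm thick, 120 wide, its edges turned down over the side walls; its top 61 mm above the case's underside.
- cover_grip (a point): top centre of the grip bar on the cover, 75 mm above the case's underside; the bar stands 14 mm above the cover, is 12 mm thick along the case's x (sliding direction) and 44 mm long along the case's y. With the cover shut it lies at case x = +57 mm, fully back at x = -48 mm.
- valve_tool: silver valve stem tool, 130 mm long, 70 to 110 g, lying flat: an eight-sided metal handle, 18 mm across the flats and 70 mm long, at its +x end, and a round shaft, 8 mm thick and 60 mm long, at its -x end. Its axis is 9 mm above the underside of the handle. Origin: under the middle of its length, level with the underside of the handle. It balances 56 mm from the butt.
- tool_tip (a point): free end of the valve tool's shaft, on its axis (65 mm from the middle, towards the tool's -x)
- tool_butt (a point): end of the valve tool's handle, on its axis (65 mm from the middle, towards the tool's +x)
- sprocket: bystander: steel rear sprocket, a flat toothed ring 154 mm across, 6 mm thick, lying flat; origin at the centre of its underside
- bowl: bystander: white ceramic bowl of hex nuts, 120 mm across, 45 mm high; origin at the centre of its underside
- plug_box: bystander: blue plastic spark plug box, 62 x 112 x 47 mm high; origin at the centre of its underside
- padlock: bystander: brass padlock lying flat, body 30 x 46 x 20 mm, shackle towards its +x; origin under the body's centre
- patch_tin: bystander: flat tin of tyre patches, 60 x 90 x 22 mm high; origin at the centre of its underside
- tyre_lever: bystander: flat steel tyre lever, 149 mm long (along its x), 18 to 20 mm wide, 6 mm thick, lying flat; not the valve stem tool; origin under its middle
Things that resemble listed ones, but are neither listed nor needed, are in the scene too. Of the things that look like the case, the largest one is meant.

How it is judged:
On the way, in this order (a step that is already met when the one before it is completed fails the run):
1. the cover is slid right back (at least 95 mm of its 105 mm) (value of joint cover above 0.095 m), for 0.2 s.
2. with the cover still back, the valve tool lies flat in the long compartment, shaft under the upper tray, let go (x of tool_tip in the frame of case between -0.091 and -0.071 m and x of tool_butt in the frame of case below 0.057 m and y of tool_tip in the frame of case between -0.05 and 0.05 m and y of tool_butt in the frame of case between -0.05 and 0.05 m and z of each of tool_tip, tool_butt in the frame of case below 0.02 m and value of joint cover above 0.08 m and contact force between the fingers and valve_tool below 0.1 N), for 0.2 s.
At the end, for the whole second after the job is handed in: the cover is shut to within 3 mm; the valve tool lies at rest in the long compartment, its shaft end under the upper tray within 16 mm of the end wall, its butt no farther than the rib, and its axis nowhere more than 20 mm above the case's underside (it is 14 mm when lying flat) (x of tool_tip in the frame of case between -0.091 and -0.071 m and x of tool_butt in the frame of case below 0.057 m and y of tool_tip in the frame of case between -0.05 and 0.05 m and y of tool_butt in the frame of case between -0.05 and 0.05 m and z of each of tool_tip, tool_butt in the frame of case below 0.02 m and value of joint cover below 0.003 m and linear speed of valve_tool below 0.02 m/s); the robot touches nothing.
It fails at once if one of the other things on the shelf (sprocket, bowl, spark plug box, padlock, patch tin, tyre lever) is shifted by more than 30 mm (distance of any of sprocket, bowl, plug_box, padlock, patch_tin, tyre_lever from where it was at the start of the episode above 0.03 m).
It also fails if it takes over 67 s, if anything falls off the work surface, if the arm or the gripper's body presses on something with over 40 N, if the wrist force passes 120 N, or if a joint passes its speed limit or range.

## Working session

There is one attempt and no reset: what is moved stays moved. The work goes in short steps, Python scripts to look and compute and a tool call to move; the robot and the scene stay as the last step left them, time stands still between calls to the robot, and variables do not carry over. Pictures are saved under pics/ and viewed, and the job is handed in when it is done.

Besides the shell and the picture viewer there is one more tool, called after ">>>" by a JSON object that holds its "name" and its "arguments". step_arm: Moves the arm, as the interface text tells. Its arguments: {"type":"object","properties":{"plan":{"type":"array","items":{"type":"number"}},"grip_force":{"type":"number"}},"required":["plan"]}

```bash
ls; mkdir -p pics; python3 - <<'E'
from bench import manip,cams
import cv2,numpy as np
np.set_printoptions(suppress=True,precision=4)
s=manip.get_state();print(s)
for n in("scene","top","wrist"):
    p,d=cams.read_camera(n);cv2.imwrite(f"pics/{n}0.png",p);np.save(f"pics/{n}0.npy",d)
    print(n,cams.camera_model(n))
E
```

```text
pics
{'time_s': 0.0, 'qpos': array([-1.3452,  0.5372, -0.0045,  1.5389,  0.0026,  1.0673, -0.0712]), 'qd': array([-0.0008, -0.0005, -0.0014,  0.0006,  0.0011,  0.0005, -0.0022]), 'joint_torque': array([  0.0006, -58.3398,   1.0489, -25.9106,   0.0124,   0.0095,
         0.    ]), 'eef_pos': array([0.1868, 0.6219, 0.2304]), 'eef_rot': array([-0.567 ,  0.5678,  0.4215, -0.4225]), 'ft_force': array([ 0.1444, -0.323 , -0.0519]), 'ft_torque': array([ 0.0048, -0.0329, -0.0256]), 'finger_gap': 1.0009264547972876}
scene {'mtx': array([[437.9969,   0.    , 317.6449],
       [  0.    , 437.9969, 193.0899],
       [  0.    ,   0.    ,   1.    ]]), 'extrinsics': array([[-0.7944,  0.3896, -0.4661,  1.127 ],
       [ 0.6074,  0.5009, -0.6166,  0.7152],
       [-0.0068, -0.7729, -0.6345,  0.8509],
       [ 0.    ,  0.    ,  0.    ,  1.    ]])}
top {'mtx': array([[385.4532,   0.    , 310.8935],
       [  0.    , 385.4532, 200.306 ],
       [  0.    ,   0.    ,   1.    ]]), 'extrinsics': array([[ 0.0052, -0.996 ,  0.0894,  0.4367],
       [-0.9999, -0.0041,  0.0115, -0.0379],
       [-0.0111, -0.0894, -0.9959,  1.1131],
       [ 0.    ,  0.    ,  0.    ,  1.    ]])}
wrist {'mtx': array([[280.5891,   0.    , 319.18  ],
       [  0.    , 280.5891, 198.9081],
       [  0.    ,   0.    ,   1.    ]]), 'T_tool_cam': array([[ 1.    ,  0.0002, -0.0003,  0.0005],
       [ 0.0003, -0.3128,  0.9498, -0.1423],
       [ 0.0001, -0.9498, -0.3128,  0.0785],
       [ 0.    ,  0.    ,  0.    ,  1.    ]])}
```

View pics/top0.png

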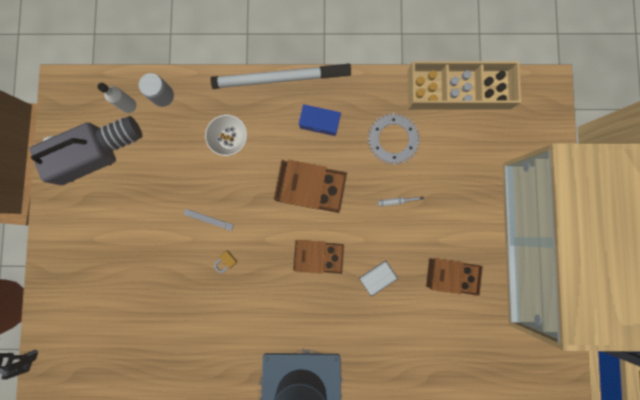

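View pics/scene0.png

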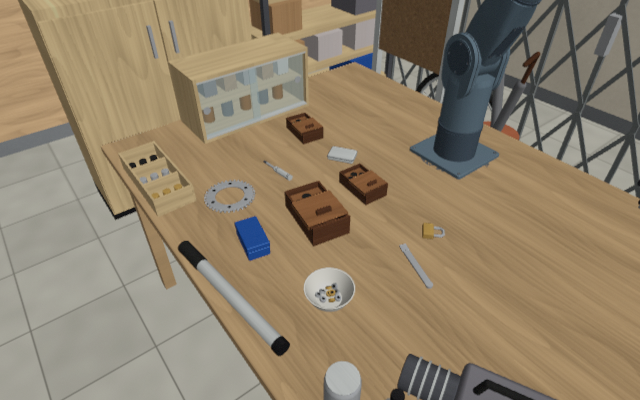

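View pics/wrist0.png

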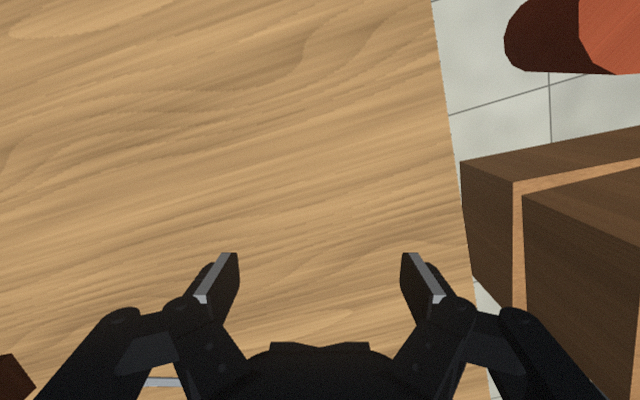

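```bash
python3 - <<'E'
import cv2,numpy as np
p=cv2.imread("pics/top0.png")
a=cv2.resize(p[150:220,265:435],None,fx=4.6,fy=4.6,interpolation=cv2.INTER_CUBIC)
q=cv2.imread("pics/scene0.png")
b=cv2.resize(q[140:250,250:390],None,fx=5,fy=5,interpolation=cv2.INTER_CUBIC)
cv2.imwrite("pics/c1.png",a);cv2.imwrite("pics/c2.png",b)
E
```

```text
(no output)
```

View pics/c1.png

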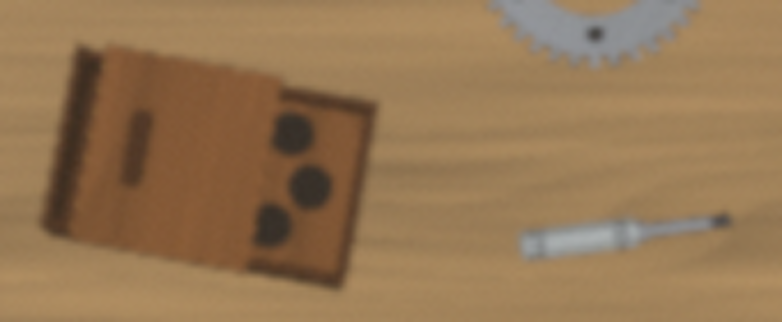

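View pics/c2.png

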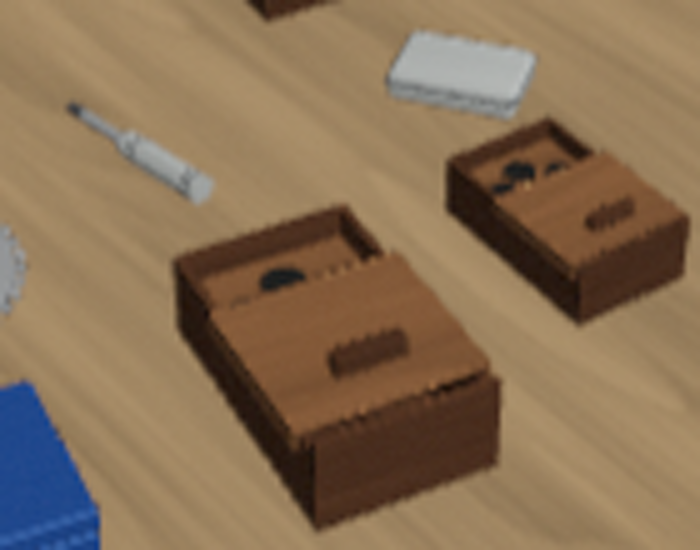

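```bash
cat > h.py <<'E'
import cv2,numpy as np
from bench import manip,cams
from scipy.spatial.transform import Rotation as R
np.set_printoptions(suppress=True,precision=4)
def Rt(s):
    w,x,y,z=s["eef_rot"];T=np.eye(4);T[:3,:3]=R.from_quat([x,y,z,w]).as_matrix();T[:3,3]=s["eef_pos"];return T
def model(n,s=None):
    m=cams.camera_model(n);K=m["mtx"]
    return K,(m["extrinsics"] if n!="wrist" else Rt(s)@m["T_tool_cam"])
def cloud(d,K,T):
    v,u=np.mgrid[:d.shape[0],:d.shape[1]]
    P=np.stack([(u-K[0,2])/K[0,0]*d,(v-K[1,2])/K[1,1]*d,d],-1)
    return P@T[:3,:3].T+T[:3,3]
def ray(uv,z,K,T):
    uv=np.atleast_2d(uv).astype(float)
    r=np.c_[(uv[:,0]-K[0,2])/K[0,0],(uv[:,1]-K[1,2])/K[1,1],np.ones(len(uv))]@T[:3,:3].T
    return T[:3,3]+r*((z-T[2,3])/r[:,2])[:,None]
def proj(P,K,T):
    q=(np.atleast_2d(P)-T[:3,3])@T[:3,:3];return np.c_[q[:,0]/q[:,2]*K[0,0]+K[0,2],q[:,1]/q[:,2]*K[1,1]+K[1,2]]
E
python3 - <<'E'
from h import *
for n,box in(("top",(265,150,365,222)),("scene",(275,170,360,250))):
    d=np.load(f"pics/{n}0.npy");K,T=model(n);C=cloud(d,K,T)
    u0,v0,u1,v1=box;c=C[v0:v1,u0:u1].reshape(-1,3);
    print(n,"table z",np.median(C[v0:v1,u0:u1,2]),np.percentile(c[:,2],[1,10,90,99]))
    c=c[(c[:,2]>.02)&(c[:,2]<.09)]
    r=cv2.minAreaRect((c[:,:2]*1000).astype(np.float32));print(r)
    t=c[(c[:,2]>.067)];print("bar",t.mean(0),len(t), cv2.minAreaRect((t[:,:2]*1000).astype(np.float32)) if len(t)>4 else 0)
n="top";d=np.load("pics/top0.npy");K,T=model(n);p=cv2.imread("pics/top0.png")
C=cloud(d,K,T)
hsv=cv2.cvtColor(p,cv2.COLOR_BGR2HSV)
# tool by saturation
m=((hsv[...,1]<90)).astype(np.uint8);M=np.zeros_like(m);M[190:212,372:432]=m[190:212,372:432]
v,u=np.nonzero(M);print(len(u),u.min(),u.max(),v.min(),v.max())
W=ray(np.c_[u,v],0.012,K,T);print("tool rect",cv2.minAreaRect((W[:,:2]*1000).astype(np.float32)),W.mean(0))
c,dv=W[:,:2].mean(0),None
q=W[:,:2]-c;_,_,V=np.linalg.svd(q);a=V[0]*np.sign(V[0,1]);t=q@a
print("axis",a,np.degrees(np.arctan2(a[1],a[0])),"ends",c+a*t.min(),c+a*t.max(),t.max()-t.min())
print("maxz tool",C[190:212,372:432,2].max(), C[199:202,385:400,2])
E
```

```text
top table z 0.0013537553937138513 [-0.0051 -0.0028  0.0611  0.0735]
((572.7528686523438, -22.75817108154297), (185.7173309326172, 120.27610778808594), 79.6863021850586)
bar [0.5812 0.022  0.0738] 76 ((599.2982788085938, 31.16998291015625), (82.17724609375, 32.67758560180664), 29.140758514404297)
scene table z 0.0017451331627713618 [-0.0048 -0.0027  0.0599  0.073 ]
((540.7927856445312, -53.86610412597656), (311.4386901855469, 250.7318572998047), 52.06279373168945)
bar [0.5862 0.0227 0.0723] 70 ((585.2692260742188, 20.784774780273438), (16.200180053710938, 44.49990463256836), 82.17341613769531)
285 377 423 197 206
tool rect ((536.7265625, -280.0234069824219), (22.033355712890625, 133.13433837890625), 7.3920369148254395) [ 0.5353 -0.2691  0.012 ]
axis [-0.124   0.9923] 97.1241163342932 ends [ 0.5449 -0.3461] [ 0.5284 -0.214 ] 0.13311628077747736
maxz tool 1.1130525745963349 [[-0.0001  0.0108  0.0122  0.0111  0.0157  0.0141  0.0117  0.0141  0.0163
   0.0135  0.0145  0.0136  0.0143  0.017   0.0184]
 [ 0.017   0.0209  0.0165  0.0151  0.0162  0.0171  0.0162  0.0153  0.0204
   0.0133  0.0139  0.0184  0.0168  0.0195  0.0163]
 [ 0.0165  0.0152  0.0187  0.0144  0.0148  0.0187  0.0148  0.0106  0.0195
   0.0188  0.0145  0.0147  0.0166  0.0165  0.0155]]
```

```bash
cat >> h.py <<'E'
def target(pos,jaw_deg,lean_dir_deg=0,lean=0):
    """tool pose pointing down, jaw axis (tool x) along heading jaw_deg; then the gripper body leaned by lean deg toward heading lean_dir"""
    a=np.radians(jaw_deg);x=np.array([np.cos(a),np.sin(a),0]);y=np.array([0,0,-1.]);z=np.cross(x,y)
    M=np.c_[x,y,z];b=np.radians(lean_dir_deg);ax=np.cross([0,0,1],[np.cos(b),np.sin(b),0])
    M=R.from_rotvec(ax*np.radians(lean)).as_matrix()@M
    T=np.eye(4);T[:3,:3]=M;T[:3,3]=pos;return T
def delta(Tg,s=None):
    s=s or manip.get_state();T=Rt(s)
    D=T[:3,:3].T@Tg[:3,:3];rv=np.degrees(R.from_matrix(D).as_rotvec())/8
    dw=Tg[:3,3]-T[:3,3]
    print("t",round(s['time_s'],2),"pos",s['eef_pos'],"F",s['ft_force'],"gap",s['finger_gap'])
    print(" turn(8deg)",rv," shift now-axes cm",T[:3,:3].T@dw*100," shift target-axes cm",Tg[:3,:3].T@dw*100)
E
python3 - <<'E'
from h import *
s=manip.get_state();print(Rt(s))
delta(target([.582,.0215,.16],79.7));delta(target([.582,.0215,.16],79.7-180))
E
```

```text
[[ 0.2876 -0.0003 -0.9577  0.1868]
 [ 0.9577 -0.0013  0.2876  0.6221]
 [-0.0013 -1.     -0.0001  0.2306]
 [ 0.      0.      0.      1.    ]]
t 0.15 pos [0.1868 0.6221 0.2306] F [0.1455 0.1786 0.6277] gap 0.9985493086683099
 turn(8deg) [-0.     -0.802  -0.0094]  shift now-axes cm [-46.1443   7.127  -55.1188]  shift target-axes cm [-52.0238   7.0629 -49.6166]
t 0.15 pos [0.1868 0.6221 0.2306] F [0.1455 0.1786 0.6277] gap 0.9985493086683099
 turn(8deg) [ 0.0142 21.698  -0.0001]  shift now-axes cm [-46.1443   7.127  -55.1188]  shift target-axes cm [52.0238  7.0629 49.6166]
```

>>> {"name": "step_arm", "arguments": {"plan": [0, 0, 0, 0, -0.8, 0, 4, -3.2, 0, -3.1, 0, 0, 0, 4, -3.2, 0, -3.1, 0, 0, 0, 4, -3.2, 0, -3.1, 0, 0, 0, 4, -3.2, 0, -3.1, 0, 0, 0, 4, -3.2, 0, -3.1, 0, 0, 0, 4, -3.2, 0, -3.1, 0, 0, 0, 4, -3.2, 0, -3.1, 0, 0, 0, 4, -3.2, 0, -3.1, 0, 0, 0, 4, -3.2, 0, -3.1, 0, 0, 0, 4, -3.2, 0, -3.1, 0, 0, 0, 4, -3.2, 0, -3.1, 0, 0, 0, 4], "grip_force": 40}}

```text
time_s: 1.35
eef_pos: [0.4655, 0.2067, 0.2271]
eef_rot: [0.54, -0.538, -0.457, 0.459]
ft_force: [0.5, -0.2, 0.3]
finger_gap: 0.47
```

```bash
python3 - <<'E'
from h import *
delta(target([.582,.0215,.16],79.7))
E
```

```text
t 1.35 pos [0.4655 0.2067 0.2271] F [ 0.4686 -0.1646  0.3368] gap 0.4702115755697708
 turn(8deg) [-0.0331  0.1325 -0.0092]  shift now-axes cm [-16.3963   6.6598 -14.5017]  shift target-axes cm [-16.134    6.7066 -14.7718]
```

>>> {"name": "step_arm", "arguments": {"plan": [-2.7, 0, -2.5, 0, 0.1, 0, 4, -2.7, 0, -2.5, 0, 0, 0, 4, -2.7, 1, -2.5, 0, 0, 0, 4, -2.7, 2, -2.5, 0, 0, 0, 4, -2.7, 2, -2.5, 0, 0, 0, 4, -2.7, 1.7, -2.5, 0, 0, 0, 4, 0, 0, 0, 0, 0, 0, 4]}}

```text
time_s: 2.05
eef_pos: [0.5916, 0.005, 0.1577]
eef_rot: [-0.543, 0.545, 0.451, -0.453]
ft_force: [-0.2, -0.1, -0.1]
finger_gap: 0.467
```

```bash
python3 - <<'E'
from h import *
delta(target([.582,.0215,.16],79.7))
s=manip.get_state();p,d=cams.read_camera("wrist");cv2.imwrite("pics/w1.png",p);np.save("pics/w1.npy",d)
K,T=model("wrist",s);C=cloud(d,K,T)
m=(C[...,2]>.068)&(C[...,2]<.079)&(abs(C[...,0]-.58)<.06)&(abs(C[...,1]-.02)<.06)
c=C[m];print(len(c),c.mean(0),cv2.minAreaRect((c[:,:2]*1000).astype(np.float32)))
E
```

```text
t 2.05 pos [0.5916 0.005  0.1577] F [-0.1537 -0.0809 -0.1439] gap 0.467256368916311
 turn(8deg) [-0.0046 -0.0362 -0.0236]  shift now-axes cm [ 1.4412 -0.2372  1.2419]  shift target-axes cm [ 1.4482 -0.2332  1.2344]
717 [0.5823 0.0207 0.0743] ((583.5792846679688, 20.83046531677246), (11.78650188446045, 43.333858489990234), 80.01184844970703)
```

View pics/w1.png

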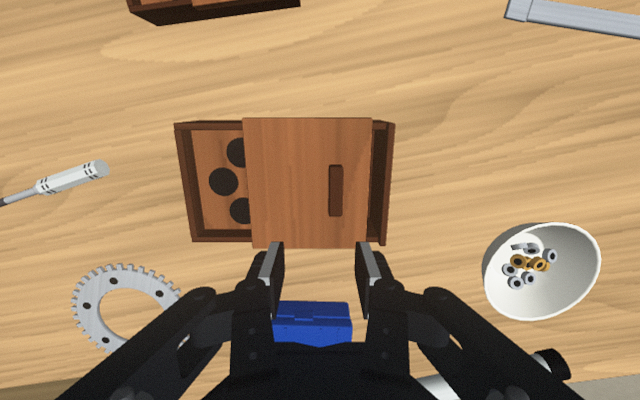

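>>> {"name": "step_arm", "arguments": {"plan": [1.4, 2, 1.15, 0, 0, 0, 4, 0, 2.5, 0, 0, 0, 0, 4, 0, 2, 0, 0, 0, 0, 4, 0, 0, 0, 0, 0, 0, 4]}}

```text
time_s: 2.5
eef_pos: [0.5817, 0.0291, 0.0931]
eef_rot: [0.543, -0.542, -0.454, 0.453]
ft_force: [-0.0, 0.9, 0.4]
finger_gap: 0.468
```

```bash
python3 - <<'E'
from h import *
delta(target([.583,.0208,.066],79.9))
E
```

```text
t 2.5 pos [0.5817 0.0291 0.0931] F [-0.0317  0.8889  0.416 ] gap 0.46814311396211045
 turn(8deg) [-0.0011 -0.0199  0.0175]  shift now-axes cm [-0.8043  2.7076 -0.2757]  shift target-axes cm [-0.7984  2.7096 -0.2731]
```

>>> {"name": "step_arm", "arguments": {"plan": [-0.8, 0, -0.25, 0, 0, 0, 4, 0, 1.4, 0, 0, 0, 0, 4, 0, 1.2, 0, 0, 0, 0, 4, 0, 0, 0, 0, 0, 0, 4]}}

```text
time_s: 2.9
eef_pos: [0.5845, 0.022, 0.0685]
eef_rot: [-0.542, 0.542, 0.456, -0.452]
ft_force: [0.3, -0.4, -0.3]
finger_gap: 0.468
```

```bash
python3 - <<'E'
from h import *
delta(target([.583,.0208,.066],79.9))
E
```

```text
t 2.9 pos [0.5845 0.022  0.0685] F [ 0.2813 -0.3639 -0.2692] gap 0.46843465225088127
 turn(8deg) [ 0.0276 -0.0066  0.0318]  shift now-axes cm [-0.1427  0.2447  0.1247]  shift target-axes cm [-0.1415  0.2459  0.1239]
```

>>> {"name": "step_arm", "arguments": {"plan": [-0.1, 0.3, 0.1, 0, 0, 0, 3, 0, 0, 0, 0, 0, 0, 0.8, 0, 0, 0, 0, 0, 0, 0.8, 0, 0, 0, 0, 0, 0, 0.8, 0, 0, 0, 0, 0, 0, 0.8, 0, 0, 0, 0, 0, 0, 0.8], "grip_force": 25}}

```text
time_s: 3.5
eef_pos: [0.5836, 0.0211, 0.0655]
eef_rot: [-0.542, 0.543, 0.456, -0.451]
ft_force: [0.4, -0.6, -2.2]
finger_gap: 0.127
```

```bash
python3 - <<'E'
from h import *
delta(target([.583-.0935*.1754,.0208-.0935*.9845,.066],79.9))
E
```

```text
t 3.5 pos [0.5836 0.0211 0.0655] F [ 0.3897 -0.5732 -2.2394] gap 0.12745631707724764
 turn(8deg) [ 0.0321 -0.0128  0.0338]  shift now-axes cm [-9.3846 -0.0904  0.0355]  shift target-axes cm [-9.3848 -0.0459  0.0526]
```

>>> {"name": "step_arm", "arguments": {"plan": [-1.5, 0, 0, 0, 0, 0, 0.8, -1.5, 0, 0, 0, 0, 0, 0.8, -1.5, 0, 0, 0, 0, 0, 0.8, -1.5, 0, 0, 0, 0, 0, 0.8, -1.5, 0, 0, 0, 0, 0, 0.8, 0, 0, 0, 0, 0, 0, 0.8]}}

```text
time_s: 4.1
eef_pos: [0.5692, -0.0562, 0.0655]
eef_rot: [0.543, -0.542, -0.457, 0.451]
ft_force: [-0.6, -1.6, -1.0]
finger_gap: 0.13
```

```bash
python3 - <<'E'
from h import *
delta(target([.583-.092*.1754,.0208-.092*.9845,.066],79.9))
E
```

```text
t 4.1 pos [ 0.5692 -0.0562  0.0655] F [-0.6445 -1.5846 -0.9864] gap 0.12984483187931578
 turn(8deg) [ 0.0302 -0.0089  0.0572]  shift now-axes cm [-1.3738 -0.0584 -0.0048]  shift target-axes cm [-1.3742 -0.0474 -0.0029]
```

>>> {"name": "step_arm", "arguments": {"plan": [-0.7, 0, 0, 0, 0, 0, 0.8, -0.6, 0, 0, 0, 0, 0, 0.8, 0, 0, 0, 0, 0, 0, 0.8, 0, 0, 0, 0, 0, 0, 0.8]}}

```text
time_s: 4.5
eef_pos: [0.5666, -0.0706, 0.0655]
eef_rot: [0.543, -0.542, -0.457, 0.451]
ft_force: [-0.3, 3.3, 0.5]
finger_gap: 0.133
```

```bash
python3 - <<'E'
from h import *
delta(target([.583-.092*.1754,.0208-.092*.9845,.066],79.9))
p,d=cams.read_camera("top");cv2.imwrite("pics/t2.png",cv2.resize(p[140:230,260:440],None,fx=4,fy=4))
E
```

```text
t 4.5 pos [ 0.5666 -0.0706  0.0655] F [-0.3122  3.2655  0.4857] gap 0.13277376737140675
 turn(8deg) [ 0.0284 -0.0111  0.0564]  shift now-axes cm [ 0.0894 -0.0464 -0.0098]  shift target-axes cm [ 0.089  -0.0471 -0.0098]
```

View pics/t2.png

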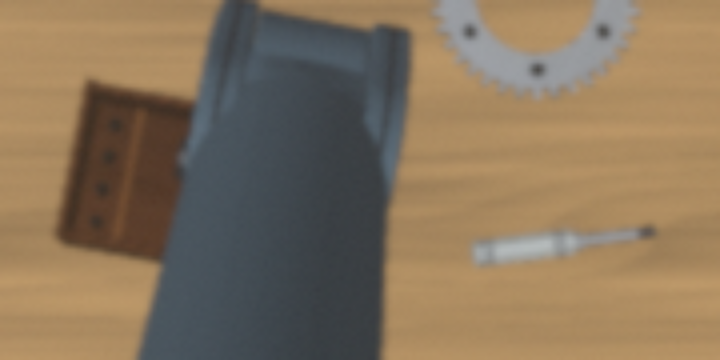

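>>> {"name": "step_arm", "arguments": {"plan": [0, 0, 0, 0, 0, 0, 4, 0, 0, 0, 0, 0, 0, 4, 0, 0, 0, 0, 0, 0, 4, 0, -2, 0, 0, 0, 0, 5, 0, -4, 0, 0, 0, 0, 5, 0, -4, 0, 0, 0, 0, 5, 0, 0, 0, 0, 0, 0, 5]}}

```text
time_s: 5.25
eef_pos: [0.5661, -0.0715, 0.1677]
eef_rot: [0.542, -0.541, -0.456, 0.452]
ft_force: [0.2, -0.5, -0.6]
finger_gap: 0.588
```

```bash
python3 - <<'E'
from h import *
print(manip.get_state()["qpos"])
delta(target([.5325,-.2467,.16],7.1,97.1,0))
s=manip.get_state();p,d=cams.read_camera("wrist");cv2.imwrite("pics/w2.png",p);np.save("pics/w2.npy",d)
E
```

```text
[-0.0935  0.4814  0.1882  1.82   -0.1224  0.8479  1.5502]
t 5.25 pos [ 0.5661 -0.0715  0.1677] F [ 0.2307 -0.4552 -0.6343] gap 0.5884434431832228
 turn(8deg) [-0.0069  9.1068  0.0451]  shift now-axes cm [-17.8427   0.6741   0.2533]  shift target-axes cm [ -5.4991   0.7687 -16.9721]
```

View pics/w2.png

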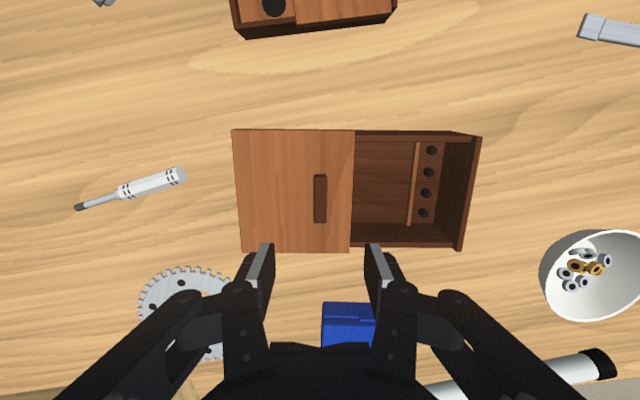

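>>> {"name": "step_arm", "arguments": {"plan": [0, 0, 0, 0, 1, 0, 5, 0, 0, 0, 0, 1, 0, 5, 0, 0, 0, 0, 1, 0, 5, 0, 0, 0, 0, 1, 0, 5, 0, 0, 0, 0, 1, 0, 5, 0, 0, 0, 0, 1, 0, 5, 0, 0, 0, 0, 1, 0, 5, 0, 0, 0, 0, 1, 0, 5, 0, 0, 0, 0, 1, 0, 5, 0, 0, 0, 0, 0, 0, 5]}}

```text
time_s: 6.3
eef_pos: [0.5581, -0.0707, 0.1549]
eef_rot: [0.707, -0.705, -0.027, 0.037]
ft_force: [0.1, -0.2, 0.3]
finger_gap: 0.587
```

```bash
python3 - <<'E'
from h import *
print(manip.get_state()["qpos"])
delta(target([.5325,-.2467,.16],7.1,97.1,0))
E
```

```text
[-0.3316  0.5369  0.5078  1.8479 -0.3359  0.8581  0.4325]
t 6.3 pos [ 0.5581 -0.0707  0.1549] F [ 0.1449 -0.1967  0.348 ] gap 0.5866456685776613
 turn(8deg) [-0.0292 -0.2444 -0.1039]  shift now-axes cm [ -4.1319  -0.5199 -17.2996]  shift target-axes cm [ -4.7123  -0.5139 -17.1507]
```

>>> {"name": "step_arm", "arguments": {"plan": [-1, 0, -3.6, 0, -0.25, 0, 5, -1, 0, -3.6, 0, 0, 0, 5, -1, 0, -3.6, 0, 0, 0, 5, -1, 0, -3.6, 0, 0, 0, 5, -0.7, 0, -2.7, 0, 0, 0, 5, 0, 0, 0, 0, 0, 0, 5, 0, 0, 0, 0, 0, 0, 5]}}

```text
time_s: 7.0
eef_pos: [0.5301, -0.2498, 0.1488]
eef_rot: [0.706, -0.703, -0.048, 0.064]
ft_force: [0.1, 0.0, 0.6]
finger_gap: 0.586
```

```bash
python3 - <<'E'
from h import *
delta(target([.5325,-.2467,.16],7.1,97.1,0))
s=manip.get_state();p,d=cams.read_camera("wrist");cv2.imwrite("pics/w3.png",p);np.save("pics/w3.npy",d)
K,T=model("wrist",s);C=cloud(d,K,T)
sat=cv2.cvtColor(p,cv2.COLOR_BGR2HSV)[...,1]
reg=(abs(C[...,0]-.537)<.06)&(abs(C[...,1]+.28)<.1)&(C[...,2]<.04)&(C[...,2]>-.02)
m=reg&(sat<80);v,u=np.nonzero(m)
n,l,st,ce=cv2.connectedComponentsWithStats(m.astype(np.uint8));k=1+np.argmax(st[1:,4]);v,u=np.nonzero(l==k);print(st[k])
W=C[v,u];print("z pct",np.percentile(W[:,2],[5,50,95,99]))
for zz in(.009,.014):
    W=ray(np.c_[u,v],zz,K,T)[:,:2];print(cv2.minAreaRect((W*1000).astype(np.float32)))
c=W.mean(0);q=W-c;a=np.linalg.svd(q,full_matrices=False)[2][0];a*=np.sign(a[1]);t=q@a
print(np.degrees(np.arctan2(a[1],a[0])),c+a*t.min(),c+a*t.max(),np.ptp(t))
E
```

```text
t 7.0 pos [ 0.5301 -0.2498  0.1488] F [0.1485 0.0357 0.5564] gap 0.5861264836077693
 turn(8deg) [-0.0415  0.2555 -0.1607]  shift now-axes cm [ 0.2605 -1.1272  0.2764]  shift target-axes cm [ 0.2759 -1.1228  0.2794]
[ 316  157   21  116 1588]
z pct [0.0086 0.0153 0.0183 0.0189]
((540.1793823242188, -282.8161315917969), (19.102937698364258, 133.5790252685547), 7.076611042022705)
((539.8695068359375, -280.8339538574219), (18.764894485473633, 131.21533203125), 7.076629161834717)
97.39370178606559 [ 0.5484 -0.3459] [ 0.5315 -0.2158] 0.13118150391118638
```

View pics/w3.png

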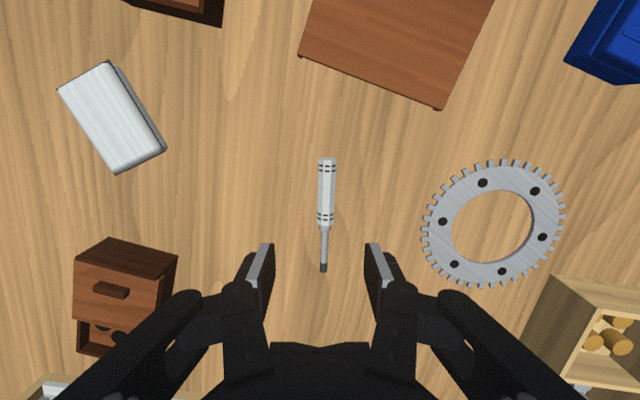

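```bash
python3 - <<'E'
from h import *
delta(target([.5351,-.248,.05],7.1,97.1,10))
E
```

```text
t 7.05 pos [ 0.5299 -0.25    0.1489] F [-0.4766 -0.9211  0.5636] gap 0.5860526420237
 turn(8deg) [-1.2879  0.2666 -0.1397]  shift now-axes cm [0.765  9.871  0.0585]  shift target-axes cm [0.5378 9.7118 1.8486]
```

>>> {"name": "step_arm", "arguments": {"plan": [0, 0, 0, -0.7, 0.25, -0.15, 4, 0, 0, 0, -0.6, 0, 0, 4, 0.3, 3, 0.6, 0, 0, 0, 4, 0.2, 3, 0.6, 0, 0, 0, 4, 0, 3, 0.6, 0, 0, 0, 4, 0, 0, 0, 0, 0, 0, 4]}}

```text
time_s: 7.65
eef_pos: [0.5392, -0.2367, 0.0535]
eef_rot: [-0.64, 0.765, 0.058, -0.046]
ft_force: [-0.4, 1.0, 0.5]
finger_gap: 0.469
```

```bash
python3 - <<'E'
from h import *
delta(target([.5351,-.248,.0035],7.1,97.1,10))
E
```

```text
t 7.65 pos [ 0.5392 -0.2367  0.0535] F [-0.356   0.9857  0.5376] gap 0.4693705737747504
 turn(8deg) [0.0272 0.1638 0.0527]  shift now-axes cm [-0.5885  5.1096 -0.1509]  shift target-axes cm [-0.5471  5.1132 -0.1833]
```

>>> {"name": "step_arm", "arguments": {"plan": [-0.5, 0, -0.2, 0, 0.15, 0, 4, 0, 1.7, 0, 0, 0, 0, 4, 0, 1.7, 0, 0, 0, 0, 4, 0, 1.3, 0, 0, 0, 0, 4, 0, 0, 0, 0, 0, 0, 4]}}

```text
time_s: 8.15
eef_pos: [0.5384, -0.2478, 0.0075]
eef_rot: [-0.64, 0.766, 0.053, -0.037]
ft_force: [-0.1, 0.3, -0.8]
finger_gap: 0.469
```

```bash
python3 - <<'E'
from h import *
delta(target([.5351,-.248,.0035],7.1,97.1,10))
E
```

```text
t 8.15 pos [ 0.5384 -0.2478  0.0075] F [-0.1363  0.2838 -0.7966] gap 0.4686510609893248
 turn(8deg) [0.0347 0.0218 0.0888]  shift now-axes cm [-0.3345  0.3814  0.0973]  shift target-axes cm [-0.3301  0.3859  0.0944]
```

>>> {"name": "step_arm", "arguments": {"plan": [-0.35, 0.3, 0, 0, 0, 0, 4, 0, 0, 0, 0, 0, 0.1, 1.3, 0, 0, 0, 0, 0, 0, 1.3, 0, 0, 0, 0, 0, 0, 1.3, 0, 0, 0, 0, 0, 0, 1.3, 0, 0, 0, 0, 0, 0, 1.3], "grip_force": 70}}

```text
time_s: 8.75
eef_pos: [0.536, -0.2493, 0.0055]
eef_rot: [-0.639, 0.766, 0.048, -0.041]
ft_force: [-0.1, 0.2, -0.5]
finger_gap: 0.188
```

```bash
python3 - <<'E'
from h import *
delta(target([.5351,-.248,.12],7.1,97.1,10))
E
```

```text
t 8.75 pos [ 0.536  -0.2493  0.0055] F [-0.1366  0.1885 -0.4907] gap 0.18778255063922164
 turn(8deg) [ 0.0386  0.0179 -0.0067]  shift now-axes cm [ -0.0911 -11.2868  -1.9086]  shift target-axes cm [ -0.0758 -11.297   -1.8479]
```

>>> {"name": "step_arm", "arguments": {"plan": [0, -2, -0.3, 0, 0, 0, 1.3, 0, -4, -0.7, 0, 0, 0, 1.3, 0, -4, -0.7, 0, 0, 0, 1.3, 0, -4, -0.7, 0, 0, 0, 1.3, 0, -3, -0.6, 0, 0, 0, 1.3, 0, 0, 0, 0, 0, 0, 1.3]}}

```text
time_s: 9.35
eef_pos: [0.5349, -0.2479, 0.1834]
eef_rot: [-0.64, 0.766, 0.047, -0.042]
ft_force: [-0.3, -0.5, -1.0]
finger_gap: 0.183
```

```bash
python3 - <<'E'
from h import *
s=manip.get_state();p,d=cams.read_camera("wrist");cv2.imwrite("pics/w4.png",p);np.save("pics/w4.npy",d)
p,d2=cams.read_camera("scene");cv2.imwrite("pics/s4.png",cv2.resize(p[60:260,180:420],None,fx=3,fy=3))
print(s["eef_pos"],s["finger_gap"],s["ft_force"])
E
```

```text
[ 0.5349 -0.2479  0.1834] 0.18279694024528434 [-0.3379 -0.4907 -0.9841]
```

View pics/w4.png

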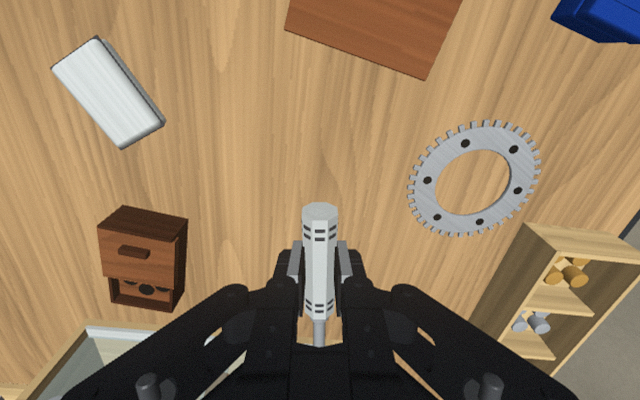

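View pics/s4.png

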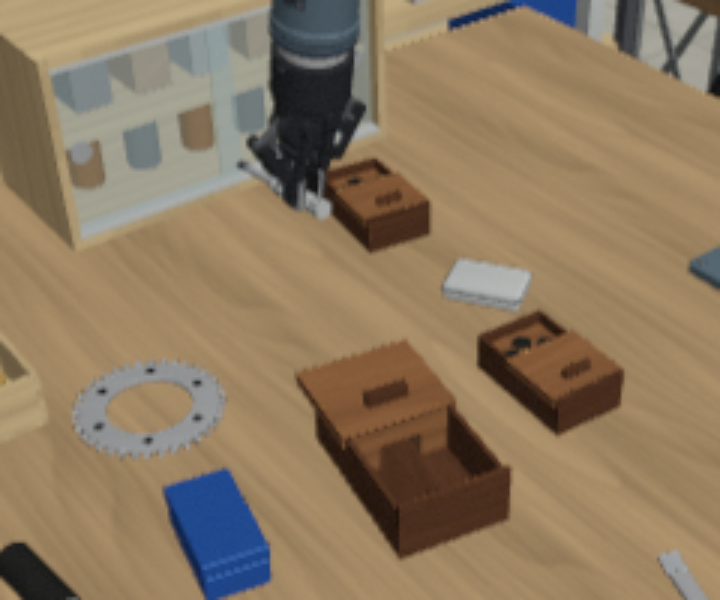

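```bash
python3 - <<'E'
from h import *
s=manip.get_state();p=cv2.imread("pics/w4.png");d=np.load("pics/w4.npy")
M=cams.camera_model("wrist");C=cloud(d,M["mtx"],M["T_tool_cam"])
print("axis expected",Rt(s)[:3,:3].T@np.array([-.1236,.9923,0]))
sat=cv2.cvtColor(p,cv2.COLOR_BGR2HSV);m=np.zeros(d.shape,bool);m[200:318,300:342]=1
m&=(sat[...,1]<60)&(sat[...,2]>120)&(d<.25)
# butt upper rim, and ridge line
for v in range(202,346,8):
    c=C[v,318:323];print(v,np.median(c,0)*1000,d[v,320])
E
```

```text
axis expected [ 0.0023 -0.1745  0.9846]
202 [ 2.3634 -0.8788 31.7757] 0.14946042
210 [ 2.3482 -9.5409 30.4728] 0.14177111
218 [  2.3331 -17.4544  29.3461] 0.13418217
226 [  2.3379 -17.6569  25.2646] 0.13553627
234 [  2.3426 -17.0167  20.7143] 0.13684858
242 [  2.353  -15.5238  15.6015] 0.14063671
250 [  2.3589 -14.8428  10.7381] 0.1424231
258 [  2.3665 -14.0986   5.6978] 0.14492399
266 [  2.3744 -13.2595   0.4502] 0.14752391
274 [  2.3831 -12.0291  -5.2152] 0.15046829
282 [  2.3906 -10.9357 -10.9819] 0.15283847
290 [  2.4003  -9.9398 -16.8676] 0.15610512
298 [  2.4098  -9.1744 -22.7662] 0.15930407
306 [  2.4189  -8.0857 -29.1021] 0.16226946
314 [  2.4301  -6.4226 -36.1437] 0.16607575
322 [  2.4474  -2.1077 -45.8314] 0.17238638
330 [  2.4674   2.6532 -56.4489] 0.179727
338 [  2.4814   3.9295 -64.1888] 0.18454064
```

```bash
python3 - <<'E'
from h import *
s=dict(eef_pos=np.array([.5661,-.0715,.1677]),eef_rot=np.array([.542,-.541,-.456,.452]))
d=np.load("pics/w2.npy");K,T=model("wrist",s);C=cloud(d,K,T)
th=np.radians(79.9);ex=np.array([np.cos(th),np.sin(th),0]);ey=np.array([-ex[1],ex[0],0]);O=np.array([.5728,-.0228,0])
L=np.stack([(C-O)@ex,(C-O)@ey,C[...,2]],-1)*1000
def show(name,cond):
    c=L[cond&(abs(L[...,0])<130)&(abs(L[...,1])<70)];print(name,len(c),np.percentile(c,[1,50,99],axis=0))
v=np.zeros(d.shape,bool);v[:240]=1
show("endwall",v&(L[...,2]>60.5)&(L[...,2]<70)&(L[...,0]>60))
show("sidewalls",v&(L[...,2]>50)&(L[...,2]<60)&(L[...,0]>0)&(L[...,0]<70))
show("cover",v&(L[...,2]>57)&(L[...,2]<65)&(L[...,0]<0))
c=L[v&(L[...,2]>45)&(L[...,2]<80)&(abs(L[...,0])<140)&(abs(L[...,1])<75)];print(cv2.minAreaRect(c[:,:2].astype(np.float32)))
c=L[v&(L[...,2]>68)&(L[...,2]<80)&(L[...,0]<0)&(abs(L[...,1])<60)];print("bar",cv2.minAreaRect(c[:,:2].astype(np.float32)))
show("floor",v&(L[...,2]<12)&(L[...,2]>-5)&(L[...,0]>-10)&(L[...,0]<48)&(abs(L[...,1])<35))
show("rib",v&(L[...,2]>10.5)&(L[...,2]<20)&(L[...,0]>45)&(L[...,0]<62)&(abs(L[...,1])<15))
E
```

```text
endwall 804 [[ 88.0839 -44.1024  60.6898]
 [ 90.7722   9.1672  63.2436]
 [ 94.6984  52.9894  64.8059]]
sidewalls 591 [[ 0.7482 48.3338 50.2395]
 [33.4219 51.2629 55.3492]
 [69.1014 54.4116 57.0283]]
cover 12234 [[-122.6326  -45.1759   58.9578]
 [ -72.7888   13.1332   60.5179]
 [ -17.1672   58.4214   62.0516]]
((-14.64013671875, 3.203662872314453), (110.8834228515625, 219.3356475830078), 89.60466003417969)
bar ((-45.69020080566406, -0.6749134063720703), (43.07929229736328, 11.409202575683594), 89.77501678466797)
floor 3040 [[ -8.4459 -34.1175   2.7997]
 [ 19.5677   1.637    4.4835]
 [ 47.3661  34.0198   6.1763]]
rib 115 [[ 54.2482 -14.7352  10.539 ]
 [ 56.5401   0.2679  12.2736]
 [ 58.8198  14.7726  13.6608]]
```

```bash
cat >> h.py <<'E'
CO=np.array([.5738,-.0219,0]);CA=79.8
ex=np.array([np.cos(np.radians(CA)),np.sin(np.radians(CA)),0]);ey=np.array([-ex[1],ex[0],0])
UA=np.array([0,-.1745,.9846]);AA=np.array([0,-.004,0])
TIP=AA-.0975*UA;BUTT=AA+.0325*UA
def tcp_for(xt,zt,th,y=0):
    T=target([0,0,0],CA-90,CA,10-th)
    T[:3,3]=CO+ex*xt/1000+ey*y/1000+np.array([0,0,zt/1000])-T[:3,:3]@TIP
    return T
def where(s=None):
    s=s or manip.get_state();T=Rt(s)
    for n,p in(("tip",TIP),("butt",BUTT),("tcp",[0,0,0])):
        w=T[:3,:3]@p+T[:3,3]-CO;print(n,np.array([w@ex,w@ey,w[2]])*1000)
E
python3 - <<'E'
from h import *
W=[(10,100,30),(10,41,30),(-40,12.3,30),(-60,10,20),(-70,10,12),(-80,10.5,6),(-82,14.5,0)]
T0=Rt(manip.get_state())
for w in W:
    T=tcp_for(*w);dw=T[:3,3]-T0[:3,3]
    print(w,T[:3,3],"shift old-axes",T0[:3,:3].T@dw*100,"new-axes",T[:3,:3].T@dw*100,"turn",np.degrees(R.from_matrix(T0[:3,:3].T@T[:3,:3]).as_rotvec())/8);T0=T
where()
E
```

```text
(10, 100, 30) [0.5908 0.0723 0.1451] shift old-axes [ 9.7897 -2.0788 31.0179] new-axes [ 0.0496 14.3386 29.269 ] turn [ 3.7378  2.1897 -0.2622]
(10, 41, 30) [0.5908 0.0723 0.0861] shift old-axes [-0.      5.5442 -2.0179] new-axes [-0.      5.5442 -2.0179] turn [0. 0. 0.]
(-40, 12.3, 30) [0.5819 0.0231 0.0574] shift old-axes [-0.      0.9868 -5.6801] new-axes [-0.      0.9868 -5.6801] turn [0. 0. 0.]
(-60, 10, 20) [0.5795 0.0099 0.0395] shift old-axes [-0.      1.2189 -1.8779] new-axes [-0.      1.5264 -1.6377] turn [-1.25  0.    0.  ]
(-70, 10, 12) [0.5783 0.0032 0.0264] shift old-axes [-0.      1.1751 -0.8971] new-axes [-0.      1.2885 -0.7248] turn [-1.  0. -0.]
(-80, 10.5, 6) [ 0.5768 -0.0055  0.0168] shift old-axes [ 0.      0.9257 -0.9142] new-axes [ 0.      1.0162 -0.8124] turn [-0.75  0.    0.  ]
(-82, 14.5, 0) [ 0.5764 -0.0073  0.0106] shift old-axes [-0.      0.6255 -0.144 ] new-axes [-0.      0.6371 -0.0778] turn [-0.75 -0.   -0.  ]
tip [-320.6607  -28.5388  183.6349]
butt [-196.6382   10.4035  183.6335]
tcp [-228.3215    0.4961  179.6954]
```

>>> {"name": "step_arm", "arguments": {"plan": [1.2, -0.9, 3.8, 0, 0, 0, 1.3, 1.2, -0.9, 3.8, 0, 0, 0, 1.3, 1.2, -0.9, 3.8, 0, 0, 0, 1.3, 1.2, -0.9, 3.8, 0, 0, 0, 1.3, 1.2, -0.9, 3.8, 0, 0, 0, 1.3, 1.2, -0.9, 3.8, 0, 0, 0, 1.3, 1.2, -0.9, 3.8, 0, 0, 0, 1.3, 1.2, -0.9, 3.8, 0, 0, 0, 1.3, 0, 0, 0, 0, 0, 0, 1.3, 0, 0, 0, 0.9, 0.55, -0.05, 1.3, 0, 0, 0, 0.9, 0.55, -0.05, 1.3]}}

```text
time_s: 10.55
eef_pos: [0.5794, 0.0957, 0.1753]
eef_rot: [0.734, -0.679, 0.013, -0.001]
ft_force: [-0.2, -1.0, -1.4]
finger_gap: 0.188
```

```bash
python3 - <<'E'
from h import *
delta(tcp_for(10,100,30));where();print(manip.get_state()["qpos"])
E
```

```text
t 10.55 pos [0.5794 0.0957 0.1753] F [-0.2189 -1.0137 -1.3583] gap 0.18831384266221127
 turn(8deg) [ 1.9545  1.0854 -0.3714]  shift now-axes cm [ 1.233   2.8135 -2.5406]  shift target-axes cm [ 1.5279  2.1221 -3.0088]
tip [ 23.1902   0.6959 154.9317]
butt [147.5775  19.9779 187.3986]
tcp [116.7731  15.2794 175.2944]
[-0.5838  0.5489  0.5342  1.7783 -0.4373  0.9351  0.1368]
```

>>> {"name": "step_arm", "arguments": {"plan": [0, 0, 0, 0.7, 0.4, -0.15, 1.3, 0, 0, 0, 0.7, 0.4, -0.1, 1.3, 0, 0, 0, 0.5, 0.2, -0.1, 1.3, 0, 0, 0, 0, 0, 0, 1.3]}}

```text
time_s: 10.95
eef_pos: [0.5756, 0.0895, 0.1687]
eef_rot: [0.816, -0.571, 0.056, -0.073]
ft_force: [-0.1, -0.3, -0.9]
finger_gap: 0.185
```

```bash
python3 - <<'E'
from h import *
delta(tcp_for(10,100,30));where()
E
```

```text
t 10.95 pos [0.5756 0.0895 0.1687] F [-0.1014 -0.323  -0.9144] gap 0.18499351341835135
 turn(8deg) [ 0.0087 -0.0527 -0.0393]  shift now-axes cm [ 1.819   1.7309 -2.1251]  shift target-axes cm [ 1.7938  1.7383 -2.1405]
tip [ 24.1161  18.7154 123.7625]
butt [136.7125  17.6496 188.7164]
tcp [109.927   17.938  168.7176]
```

>>> {"name": "step_arm", "arguments": {"plan": [1.8, 1.7, -2.1, 0, -0.05, 0, 1.3, 0, 0, 0, 0, 0, 0, 1.3, 0, 1.8, -0.7, 0, 0, 0, 1.3, 0, 1.8, -0.7, 0, 0, 0, 1.3, 0, 0, 0, 0, 0, 0, 1.3]}}

```text
time_s: 11.45
eef_pos: [0.5876, 0.0737, 0.1008]
eef_rot: [0.814, -0.574, 0.054, -0.065]
ft_force: [0.2, -0.4, -0.3]
finger_gap: 0.18
```

```bash
python3 - <<'E'
from h import *
delta(tcp_for(10,41,30));where()
p,d=cams.read_camera("scene");cv2.imwrite("pics/s5.png",cv2.resize(p[110:290,220:440],None,fx=3.3,fy=3.3))
E
```

```text
t 11.45 pos [0.5876 0.0737 0.1008] F [ 0.2375 -0.3815 -0.2517] gap 0.18038714342552267
 turn(8deg) [ 0.0567  0.0258 -0.1069]  shift now-axes cm [ 0.3546  1.3615 -0.5653]  shift target-axes cm [ 0.3363  1.3621 -0.5748]
tip [10.3896  3.2059 56.4447]
butt [123.4207   3.3365 120.6479]
tcp [ 96.501    3.3635 100.828 ]
```

View pics/s5.png

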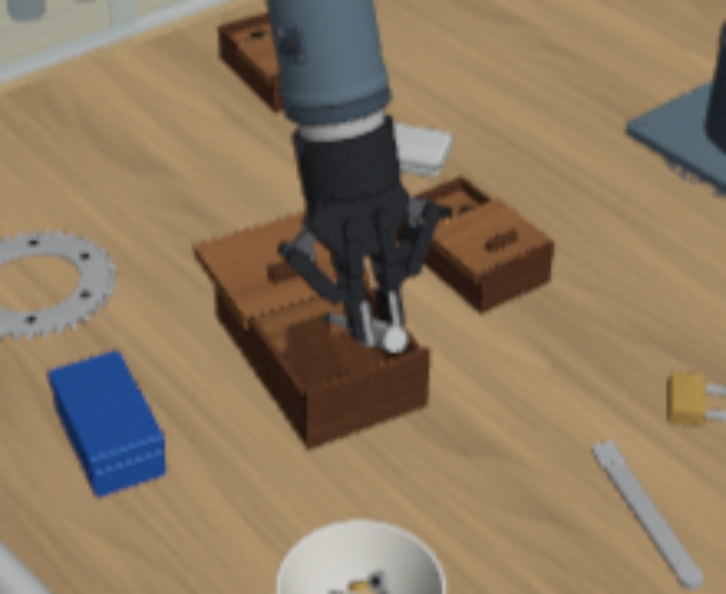

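>>> {"name": "step_arm", "arguments": {"plan": [0.35, 0.7, -0.3, 0, 0, -0.1, 1.3, 0, 0.6, -0.3, 0, 0, 0, 1.3, 0, 0, 0, 0, 0, 0, 1.3]}}

```text
time_s: 11.8
eef_pos: [0.5926, 0.0732, 0.0882]
eef_rot: [0.814, -0.574, 0.048, -0.072]
ft_force: [-1.1, -0.5, 0.2]
finger_gap: 0.183
```

```bash
python3 - <<'E'
from h import *
delta(tcp_for(10,41,30));where();delta(tcp_for(-20,24,30))
E
```

```text
t 11.8 pos [0.5926 0.0732 0.0882] F [-1.0976 -0.5049  0.186 ] gap 0.18320495284497934
 turn(8deg) [0.0485 0.0483 0.0201]  shift now-axes cm [-0.1694  0.163  -0.1788]  shift target-axes cm [-0.1677  0.1623 -0.181 ]
tip [10.8449 -2.3614 43.727 ]
butt [123.8004  -1.4344 108.0565]
tcp [96.9042 -1.6775 88.2062]
t 11.8 pos [0.5926 0.0732 0.0882] F [-1.0976 -0.5049  0.186 ] gap 0.18320495284497934
 turn(8deg) [0.0485 0.0483 0.0201]  shift now-axes cm [-0.194   0.7574 -3.5753]  shift target-axes cm [-0.1677  0.7337 -3.5815]
```

>>> {"name": "step_arm", "arguments": {"plan": [-0.15, 0.2, -0.9, 0.05, 0.05, 0, 1.3, 0, 0.2, -0.9, 0, 0, 0, 1.3, 0, 0.2, -0.9, 0, 0, 0, 1.3, 0, 0.1, -0.8, 0, 0, 0, 1.3, 0, 0, 0, 0, 0, 0, 1.3]}}

```text
time_s: 12.3
eef_pos: [0.5857, 0.0392, 0.0689]
eef_rot: [0.816, -0.571, 0.05, -0.075]
ft_force: [-0.2, -0.2, -0.7]
finger_gap: 0.186
```

```bash
python3 - <<'E'
from h import *
where();delta(tcp_for(-40,12.8,29))
E
```

```text
tip [-23.4781  -0.7669  23.8332]
butt [89.0258 -0.9065 88.9558]
tcp [62.2688 -0.8915 68.9167]
t 12.3 pos [0.5857 0.0392 0.0689] F [-0.1565 -0.2057 -0.6654] gap 0.18611664856930787
 turn(8deg) [-0.1267 -0.0145  0.0356]  shift now-axes cm [-0.0886  0.6409 -1.9087]  shift target-axes cm [-0.0892  0.675  -1.8968]
```

>>> {"name": "step_arm", "arguments": {"plan": [0, 0.4, -0.4, 0, 0, 0, 1.3, 0, 0.2, -0.7, -0.1, 0, 0, 1.3, 0, 0.1, -0.7, 0, 0, 0, 1.3, 0, 0, 0, 0, 0, 0, 1.3]}}

```text
time_s: 12.7
eef_pos: [0.5831, 0.0238, 0.0552]
eef_rot: [0.811, -0.577, 0.051, -0.075]
ft_force: [0.3, 0.4, -0.7]
finger_gap: 0.187
```

```bash
python3 - <<'E'
from h import *
where();delta(tcp_for(-60,10,20))
E
```

```text
tip [-39.8413  -0.9208  11.3936]
butt [73.6298 -1.0492 74.8159]
tcp [46.5743 -1.0373 55.1818]
t 12.7 pos [0.5831 0.0238 0.0552] F [ 0.3004  0.3804 -0.749 ] gap 0.18650320605873572
 turn(8deg) [-1.144  -0.0165  0.035 ]  shift now-axes cm [-0.1053  1.0132 -1.8654]  shift target-axes cm [-0.1037  1.2975 -1.6802]
```

>>> {"name": "step_arm", "arguments": {"plan": [0, 0.3, -0.45, -0.28, 0, 0, 1.3, 0, 0.3, -0.45, -0.28, 0, 0, 1.3, 0, 0.3, -0.45, -0.28, 0, 0, 1.3, 0, 0.3, -0.45, -0.28, 0, 0, 1.3, 0, 0, 0, 0, 0, 0, 1.3]}}

```text
time_s: 13.2
eef_pos: [0.5809, 0.0098, 0.0385]
eef_rot: [0.762, -0.641, 0.057, -0.071]
ft_force: [0.2, 1.1, -0.1]
finger_gap: 0.183
```

```bash
python3 - <<'E'
from h import *
where();delta(tcp_for(-70,10,12))
E
```

```text
tip [-59.8845  -1.2213   9.1273]
butt [62.2671 -1.4708 53.5912]
tcp [32.4204 -1.4288 38.5355]
t 13.2 pos [0.5809 0.0098 0.0385] F [ 0.151   1.1002 -0.1456] gap 0.18346069453519068
 turn(8deg) [-0.9939 -0.0229  0.035 ]  shift now-axes cm [-0.1458  1.079  -0.8939]  shift target-axes cm [-0.1429  1.193  -0.7355]
```

>>> {"name": "step_arm", "arguments": {"plan": [-0.1, 0.28, -0.2, -0.25, 0, 0, 1.3, 0, 0.28, -0.2, -0.25, 0, 0, 1.3, 0, 0.28, -0.2, -0.25, 0, 0, 1.3, 0, 0.28, -0.2, -0.25, 0, 0, 1.3, 0, 0, 0, 0, 0, 0, 1.3]}}

```text
time_s: 13.7
eef_pos: [0.5792, 0.0038, 0.027]
eef_rot: [0.716, -0.692, 0.062, -0.067]
ft_force: [-0.6, 0.5, -1.2]
finger_gap: 0.181
```

```bash
python3 - <<'E'
from h import *
where();delta(tcp_for(-80,10.5,6))
E
```

```text
tip [-69.2652  -0.431   10.5965]
butt [57.8578 -0.8564 37.7563]
tcp [26.2172 -0.7694 26.9689]
t 13.7 pos [0.5792 0.0038 0.027 ] F [-0.555   0.534  -1.1827] gap 0.18109342466133158
 turn(8deg) [-0.7512 -0.0317  0.033 ]  shift now-axes cm [-0.0776  0.9839 -0.9899]  shift target-axes cm [-0.0769  1.0824 -0.8811]
```

>>> {"name": "step_arm", "arguments": {"plan": [-0.05, 0.25, -0.24, -0.18, 0, 0, 1.3, 0, 0.25, -0.24, -0.18, 0, 0, 1.3, 0, 0.25, -0.24, -0.18, 0, 0, 1.3, 0, 0.25, -0.2, -0.18, 0, 0, 1.3, 0, 0, 0, 0, 0, 0, 1.3]}}

```text
time_s: 14.2
eef_pos: [0.577, -0.0067, 0.0167]
eef_rot: [-0.679, 0.729, -0.066, 0.064]
ft_force: [-0.1, 0.5, -1.3]
finger_gap: 0.185
```

```bash
python3 - <<'E'
from h import *
where();delta(tcp_for(-82,14.5,0))
E
```

```text
tip [-81.1393   0.1237  10.447 ]
butt [48.1366 -0.6293 24.059 ]
tcp [15.5357 -0.4584 16.666 ]
t 14.2 pos [ 0.577  -0.0067  0.0167] F [-0.148   0.5462 -1.3312] gap 0.1845648806875302
 turn(8deg) [-0.745  -0.0492  0.0286]  shift now-axes cm [-0.0483  0.6055 -0.0313]  shift target-axes cm [-0.0458  0.6056  0.0321]
```

>>> {"name": "step_arm", "arguments": {"plan": [0, 0.2, 0, -0.25, 0, 0, 1.3, 0, 0.2, 0, -0.25, 0, 0, 1.3, 0, 0.15, 0, -0.25, 0, 0, 1.3, 0, 0, 0, 0, 0, 0, 1.3]}}

```text
time_s: 14.6
eef_pos: [0.577, -0.0079, 0.0111]
eef_rot: [-0.638, 0.765, -0.069, 0.061]
ft_force: [-0.0, 0.7, -1.2]
finger_gap: 0.185
```

```bash
python3 - <<'E'
from h import *
where();delta(tcp_for(-82,14.5,0))
s=manip.get_state();p,d=cams.read_camera("wrist");cv2.imwrite("pics/w6.png",p);np.save("pics/w6.npy",d)
E
```

```text
tip [-82.4727   0.0271  15.4239]
butt [47.5156 -0.8803 14.8658]
tcp [14.3035 -0.6686 11.0698]
t 14.6 pos [ 0.577  -0.0079  0.0111] F [-0.022   0.6954 -1.1667] gap 0.18489240701910323
 turn(8deg) [ 0.0371 -0.0555  0.0273]  shift now-axes cm [-0.0674  0.0326  0.0559]  shift target-axes cm [-0.0669  0.0331  0.0562]
```

View pics/w6.png

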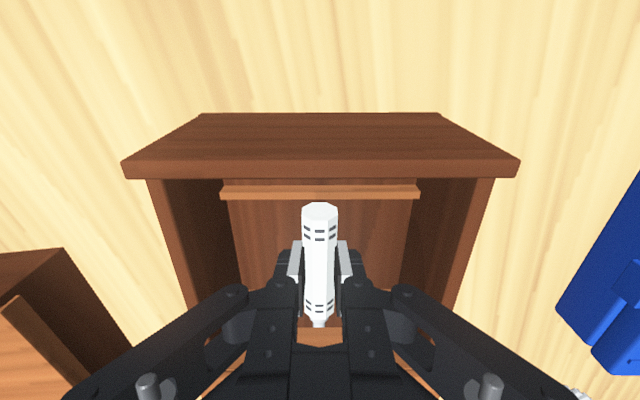

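```bash
python3 - <<'E'
from h import *
s=manip.get_state();d=np.load("pics/w6.npy");K,T=model("wrist",s);C=cloud(d,K,T)
for u in(319,260,380):
  for v in range(176,216,3):
    w=C[v,u]-CO;print(u,v,np.round(np.array([w@ex,w@ey,w[2]])*1000,1))
E
```

```text
319 176 [86.2 -3.  64.4]
319 179 [58.2 -3.1  5. ]
319 182 [56.4 -3.   4.7]
319 185 [55.  -3.   5.5]
319 188 [55.3 -3.   9.7]
319 191 [55.3 -3.  13. ]
319 194 [53.8 -3.  13.3]
319 197 [52.  -3.  13.1]
319 200 [45.6 -3.   4.5]
319 203 [45.7 -2.9  8.1]
319 206 [45.7 -2.9 11.1]
319 209 [45.8 -2.9 14.4]
319 212 [45.1 -2.9 16.3]
319 215 [46.3 -2.9 21. ]
260 176 [86.3 13.6 64.3]
260 179 [58.4 27.4  4.8]
260 182 [56.4 27.7  4.2]
260 185 [55.4 27.5  5.8]
260 188 [55.3 27.   8.9]
260 191 [55.1 26.4 12.1]
260 194 [53.7 26.5 12.5]
260 197 [52.4 26.5 13.4]
260 200 [46.3 28.6  5.2]
260 203 [44.3 28.9  4.9]
260 206 [42.3 29.1  4.8]
260 209 [40.8 29.2  5.4]
260 212 [38.4 29.6  4.6]
260 215 [36.5 29.8  4.6]
380 176 [ 86.1 -20.2  64.6]
380 179 [ 57.7 -34.7   4.6]
380 182 [ 56.5 -34.6   5.6]
380 185 [ 55.3 -34.5   6.7]
380 188 [ 55.2 -33.9  10. ]
380 191 [ 54.7 -33.4  12.4]
380 194 [ 53.4 -33.4  13.2]
380 197 [ 51.8 -33.5  13.2]
380 200 [ 45.4 -35.8   4.8]
380 203 [ 43.6 -35.9   5. ]
380 206 [ 41.8 -36.1   5. ]
380 209 [ 39.5 -36.4   4.4]
380 212 [ 37.4 -36.7   4.2]
380 215 [ 36.1 -36.6   5.2]
```

>>> {"name": "step_arm", "arguments": {"plan": [0, 0, 0, 0, 0, 0, 2.2, 0, 0, 0, 0, 0, 0, 3, 0, 0, 0, 0, 0, 0, 4, 0, 0, 0, 0, 0, 0, 4, 0, 0, 0, 0, 0, 0, 4, 0, -1, -0.2, 0, 0, 0, 4, 0, -2, -0.35, 0, 0, 0, 4, 0, -4, -0.7, 0, 0, 0, 4, 0, -4, -0.7, 0, 0, 0, 4, 0, 0, 0, 0, 0, 0, 4]}}

```text
time_s: 15.65
eef_pos: [0.576, -0.0123, 0.1302]
eef_rot: [-0.638, 0.764, -0.072, 0.064]
ft_force: [-0.3, -0.2, 0.2]
finger_gap: 0.47
```

```bash
python3 - <<'E'
from h import *
delta(target([.5656,-.0692,.14],79.8))
s=manip.get_state();p,d=cams.read_camera("wrist");cv2.imwrite("pics/w7.png",p);np.save("pics/w7.npy",d)
K,T=model("wrist",s);C=cloud(d,K,T)
L=np.stack([(C-CO)@ex,(C-CO)@ey,C[...,2]],-1)*1000
sat=cv2.cvtColor(p,cv2.COLOR_BGR2HSV)[...,1]
m=(sat<70)&(abs(L[...,1])<45)&(L[...,0]>-30)&(L[...,0]<84)&(L[...,2]<35)
c=L[m];print(len(c),np.percentile(c,[1,50,99],axis=0),cv2.minAreaRect(c[:,:2].astype(np.float32)))
for a,b in((-18,0),(0,20),(20,40),(40,50)):
    q=c[(c[:,0]>a)&(c[:,0]<b)];print(a,b,len(q),np.percentile(q[:,2],95) if len(q) else 0,np.median(q[:,1]) if len(q) else 0)
E
```

```text
t 15.65 pos [ 0.576  -0.0123  0.1302] F [-0.3235 -0.2349  0.2414] gap 0.4703654482715804
 turn(8deg) [  1.0287 -11.3206  -0.9748]  shift now-axes cm [ 0.067   0.057  -5.8652]  shift target-axes cm [-5.7832 -0.9813  0.0192]
1877 [[-24.1192 -40.0618   4.1841]
 [ 23.1817  -2.6841  20.4723]
 [ 75.0472  34.0912  24.0467]] ((22.995708465576172, -2.2864608764648438), (78.14514923095703, 105.4154052734375), 89.24833679199219)
-18 0 334 23.385323881661517 -1.752952049388297
0 20 404 23.34387636920997 -2.778836060643607
20 40 452 23.604171092319085 -3.0552554304726613
40 50 233 23.07855862230115 -3.3179040387577436
```

View pics/w7.png

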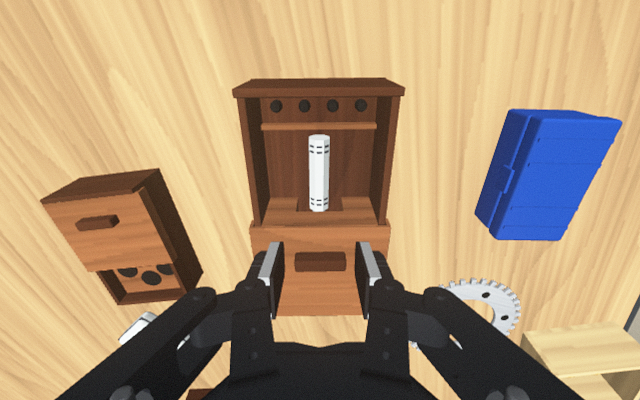

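```bash
cat >> h.py <<'E'
def tc(x,z,y=0):return target(CO+ex*x/1000+ey*y/1000+[0,0,z/1000],CA-90)
E
python3 - <<'E'
from h import *
delta(tc(-78,110))
E
```

```text
t 15.7 pos [ 0.5747 -0.0118  0.128 ] F [ 0.051  -0.448  -0.2963] gap 0.46645245556915105
 turn(8deg) [ 1.2756 -0.0986  0.0141]  shift now-axes cm [ 0.1998  3.3354 -8.3489]  shift target-axes cm [ 0.0864  1.803  -8.8097]
```

>>> {"name": "step_arm", "arguments": {"plan": [0, -0.5, 0, 0.7, -0.1, 0, 2.5, 0, 0, 0, 0.6, 0, 0, 2.5, 0, 0, -3, 0, 0, 0, 2.5, 0, 0, -3, 0, 0, 0, 2.5, 0, 0, -3, 0, 0, 0, 2.5, 0, 0, 0, 0, 0, 0, 2.5]}}

```text
time_s: 16.3
eef_pos: [0.556, -0.0992, 0.1294]
eef_rot: [0.709, -0.7, 0.062, -0.06]
ft_force: [-0.7, -0.7, -0.9]
finger_gap: 0.294
```

```bash
python3 - <<'E'
from h import *
delta(tc(-78,66));where()
E
```

```text
t 16.3 pos [ 0.556  -0.0992  0.1294] F [-0.6557 -0.713  -0.8834] gap 0.29389750202464876
 turn(8deg) [-0.0795  0.0423 -0.0264]  shift now-axes cm [0.4026 6.3392 0.0523]  shift target-axes cm [0.3787 6.3397 0.125 ]
tip [-175.0963    3.2699  115.3173]
butt [-47.36     3.9392 139.4229]
tcp [-79.2497   3.7868 129.3968]
```

>>> {"name": "step_arm", "arguments": {"plan": [0.4, 2.2, 0, -0.08, 0, 0, 2.5, 0, 2.1, 0, 0, 0, 0, 2.5, 0, 1.5, 0, 0, 0, 0, 2.5, 0, 0.4, 0, 0, 0, 0, 2.5, 0, 0, 0, 0, 0, 0, 2.5]}}

```text
time_s: 16.8
eef_pos: [0.5581, -0.0983, 0.0633]
eef_rot: [0.705, -0.704, 0.064, -0.059]
ft_force: [0.1, -0.7, 0.2]
finger_gap: 0.293
```

```bash
python3 - <<'E'
from h import *
delta(tc(-65,66));where()
E
```

```text
t 16.8 pos [ 0.5581 -0.0983  0.0633] F [ 0.0877 -0.6649  0.158 ] gap 0.293337691392076
 turn(8deg) [-0.0079  0.0317 -0.0558]  shift now-axes cm [ 0.196  -0.2733  1.3017]  shift target-axes cm [ 0.1924 -0.2733  1.3023]
tip [-174.0063    1.6002   50.146 ]
butt [-46.0344   1.9899  72.9744]
tcp [-78.023    1.9237  63.2674]
```

>>> {"name": "step_arm", "arguments": {"plan": [0.1, -0.2, 0.6, 0, 0, 0, 2.5, 0, 0, 0.8, 0, 0, 0, 2.5, 0, 0, 1.2, 0, 0, 0, 2.5, 0, 0, 1.2, 0, 0, 0, 2.5, 0, 0, 1.2, 0, 0, 0, 2.5, 0, 0, 1.2, 0, 0, 0, 2.5, 0, 0, 1.2, 0, 0, 0, 2.5, 0, 0, 1.2, 0, 0, 0, 2.5]}}

```text
time_s: 17.6
eef_pos: [0.5757, -0.0098, 0.0673]
eef_rot: [-0.704, 0.705, -0.064, 0.06]
ft_force: [0.6, -2.5, -2.0]
finger_gap: 0.29
```

```bash
python3 - <<'E'
from h import *
delta(tc(40,66));where()
E
```

```text
t 17.6 pos [ 0.5757 -0.0098  0.0673] F [ 0.5809 -2.5332 -2.0256] gap 0.28958957132228835
 turn(8deg) [ 0.0194  0.0158 -0.0324]  shift now-axes cm [0.0365 0.1197 2.7756]  shift target-axes cm [0.0298 0.1274 2.7754]
tip [-83.7867   0.1442  54.5191]
butt [44.272   0.3257 76.8583]
tcp [12.2465  0.2984 67.2735]
```

>>> {"name": "step_arm", "arguments": {"plan": [0, 0.1, 0.8, 0, 0, 0, 2.5, 0, 0, 0.8, 0, 0, 0, 2.5, 0, 0, 0.5, 0, 0, 0, 2.5, 0, 0, 0, 0, 0, 0, 2.5]}}

```text
time_s: 18.0
eef_pos: [0.5807, 0.0159, 0.0666]
eef_rot: [-0.704, 0.705, -0.062, 0.06]
ft_force: [0.4, -0.8, -1.0]
finger_gap: 0.292
```

```bash
python3 - <<'E'
from h import *
delta(tc(40,66));where()
s=manip.get_state();p,d=cams.read_camera("wrist");cv2.imwrite("pics/w8.png",p)
E
```

```text
t 18.0 pos [0.5807 0.0159 0.0666] F [ 0.4167 -0.8423 -1.0134] gap 0.2919572340391402
 turn(8deg) [ 0.0063  0.0406 -0.0262]  shift now-axes cm [-0.0072  0.0569  0.1603]  shift target-axes cm [-0.0083  0.057   0.1602]
tip [-57.6102  -0.5799  53.6405]
butt [70.406   0.0632 76.2135]
tcp [38.3984 -0.0829 66.5702]
```

View pics/w8.png

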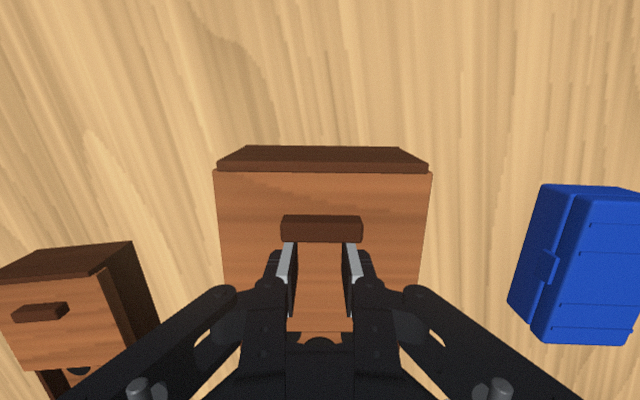

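>>> {"name": "step_arm", "arguments": {"plan": [0, 0, 0.3, 0, 0, 0, 2.5, 0, 0, 0.3, 0, 0, 0, 2.5, 0, 0, 0.3, 0, 0, 0, 2.5]}}

```text
time_s: 18.35
eef_pos: [0.5805, 0.0161, 0.0668]
eef_rot: [-0.701, 0.708, -0.065, 0.062]
ft_force: [-0.4, -6.7, -0.1]
finger_gap: 0.294
```

```bash
python3 - <<'E'
from h import *
delta(tc(40,66))
E
```

```text
t 18.35 pos [0.5805 0.0161 0.0668] F [-0.4379 -6.7148 -0.1499] gap 0.2941651168527989
 turn(8deg) [ 0.0702 -0.0128 -0.0259]  shift now-axes cm [0.0127 0.0741 0.1371]  shift target-axes cm [0.0127 0.0754 0.1364]
```

>>> {"name": "step_arm", "arguments": {"plan": [0, 0, 0.6, 0, 0, 0, 2.5, 0, 0, 0.6, 0, 0, 0, 2.5]}}

```text
time_s: 18.55
eef_pos: [0.5805, 0.0163, 0.0669]
eef_rot: [-0.696, 0.712, -0.068, 0.065]
ft_force: [-3.3, -13.4, 0.5]
finger_gap: 0.289
```

>>> {"name": "step_arm", "arguments": {"plan": [0, 0, -0.6, 0, 0, 0, 2.5, 0, -1, -1.5, 0, 0, 0, 2.5, 0, -4, 0, 0, 0, 0, 2.5, 0, -4, 0, 0, 0, 0, 2.5, 0, -4, -1, 0, 0, 0, 2.5, 0, 0, -3, 0, 0, 0, 2.5, 0, 0, -3, 0, 0, 0, 2.5, 0, 0, 0, 0, 0, 0, 2.5]}}

```text
time_s: 19.35
eef_pos: [0.563, -0.0769, 0.2089]
eef_rot: [-0.698, 0.71, -0.069, 0.066]
ft_force: [-0.8, -0.4, -0.1]
finger_gap: 0.293
```

```bash
python3 - <<'E'
from h import *
s=manip.get_state();print(s["eef_pos"])
p,d=cams.read_camera("wrist");cv2.imwrite("pics/w9.png",p)
K,T=model("wrist",s);C=cloud(d,K,T);L=np.stack([(C-CO)@ex,(C-CO)@ey,C[...,2]],-1)*1000
v=np.zeros(d.shape,bool);v[:240]=1
c=L[v&(L[...,2]>69)&(L[...,2]<80)&(abs(L[...,1])<30)&(abs(L[...,0])<80)];print("bar",cv2.minAreaRect(c[:,:2].astype(np.float32)),np.percentile(c[:,0],[2,98]))
c=L[v&(L[...,2]>62.5)&(L[...,2]<67)&(L[...,0]>75)&(L[...,0]<100)&(abs(L[...,1])<40)];print("endwall",np.percentile(c[:,0],[2,98]))
p,d=cams.read_camera("scene");cv2.imwrite("pics/s9.png",cv2.resize(p[110:290,220:440],None,fx=3.3,fy=3.3))
E
```

```text
[ 0.563  -0.0769  0.2089]
bar ((55.83109664916992, -3.221792221069336), (44.058753967285156, 11.654301643371582), 89.63346099853516) [50.0945 61.5629]
endwall [85.9191 91.831 ]
```

View pics/w9.png

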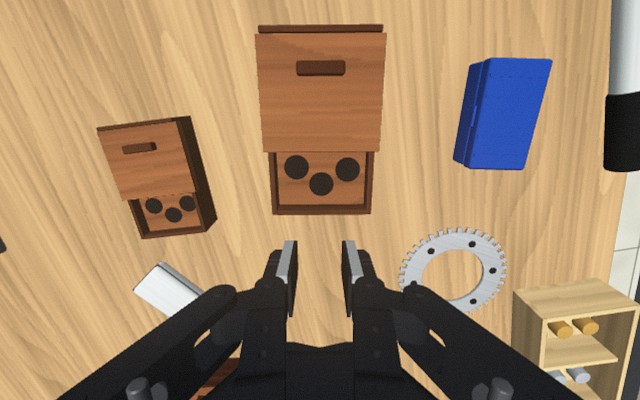

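View pics/s9.png

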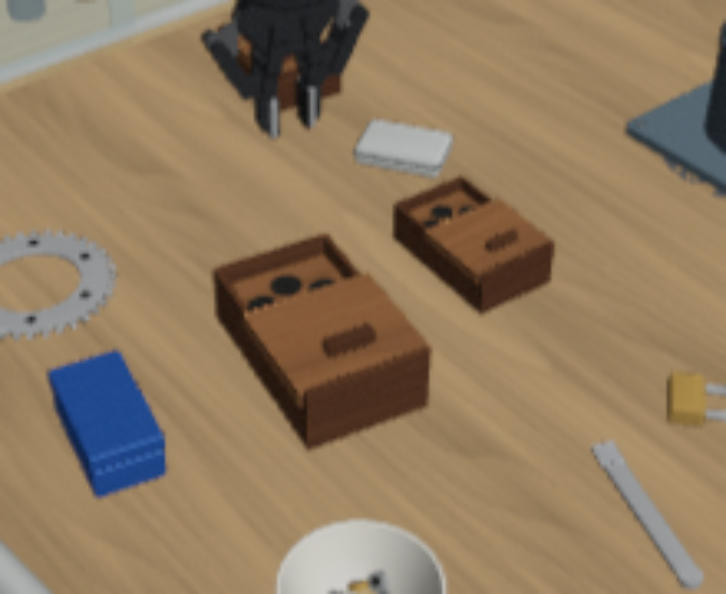

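```bash
python3 -c "
from bench import manip
print(manip.job_done(),manip.get_state()['time_s'])"
```

```text
the job is handed in; nothing more can be done
the job is handed in; nothing more can be done
```

The job is handed in, at about 19 s of the 67 s allowed. I slid the cover fully back, fed the valve tool in slanted and shaft first under the tray, laid it flat and let it go. Then I pushed the cover shut and moved the arm clear.

My last checks, taken from the camera and the arm:
- **Tool:** with the cover still back, the handle's top lay level at about 23 mm above the underside along its whole length, so the tool is flat. Its butt was about 6 mm short of the rib. I worked out the tip to be about 4 mm from the end wall; it was hidden under the tray, so I did not see it. I could not look at the tool again once the cover was shut.
- **Cover:** it stopped moving under a push of 13 N. The grip bar then measured about 56.9 mm from the case centre, against 57 mm when fully shut.
- **Other things:** I touched none of them, and those in the last pictures looked unmoved; I did not measure their positions.

No check failed. The camera readings differed from each other by 1–3 mm, within the room available; I averaged them or corrected against the case's known sizes.

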